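# Kit a medicine tray: carton clipped in below, pill organiser across it

### The arm

A 7-joint arm with a two-finger parallel gripper is mounted at the origin on a cart in front of the work surface, level with it; the furniture and walls round the work are solid. World frame = base frame: x ahead of the robot, y to its left, z up, the work surface at z = 0. Lengths are in mm, angles in rad, forces in N, time in s.
With the tool pointing down it reaches from about 425 to 1025 mm from the base axis. Payload 3.6 kg.
Tool frame: the origin (TCP) lies between the finger pads; the fingertips stand 14 mm ahead of it and the grasp point (between the pads) lies 5 mm behind it; z points along the fingers, x is the direction in which the jaws open and shut, and the axes are right-handed (so a half turn about z gives the same grasp; the last joint's range is limited). The gripper opens to 85 mm and grips with 20 to 120 N. Pads are 22 mm wide; open, the fingers measure 114 mm over their backs; the gripper's body (76 mm by 85 mm) begins 54 mm behind the grasp point. The pads swing forward as they close: fully open they stand 13 mm farther back than shut.
Start: joints at [-1.276, 0.591, 0.048, 1.609, -0.033, 0.943, -0.034], TCP at [274.827, 670.895, 245.302] pointing down, gripper open.
Joint ranges: [-2.69, 2.69], [-0.47, 2.24], [-1.27, 1.36], [0.19, 2.51], [-1.53, 4.68], [0.08, 2.07], [-3.09, 3.09]. Speed limits (rad/s): [2.57, 2.57, 3.14, 3.14, 3.14, 3.14, 3.14].

### API

Orientations are given as [roll, pitch, yaw] about the fixed x, y, z axes, in that order (R = Rz(yaw) Ry(pitch) Rx(roll)).
In Python, from station import * gives the robot as it stands. The module is installed in compiled form; this text tells all that it offers.
- The arm moves only by the tool move_arm, never from a script. Its argument "motion" is text: rows parted by semicolons, each of 7 numbers parted by spaces: the shift along the tool's x, y, z in cm, then the turn, a rotation vector about the tool's x, y, z in degrees, then the opening in per cent of the stroke, from 0 (shut) to 100 (fully open). A call has 1 to 20 rows; each row shifts and turns the commanded pose from where the row before left it, along the tool's axes as they then stand; what a row does not reach is not made up. A row lasts 1/12 s, in which the tool goes at most 41.7 mm and 7.16 degrees, less where a joint would pass 70% of its speed; a pose out of reach is approached as far as the arm can. A call is refused whole if a number of a shift passes 4.17 or a number of a turn 7.16, either way. A call with a gripper value outside its range is refused whole. The fingers move at their own pace and stop on an object; the grip force is fixed at half the most. Time passes only in rows, so rows that do not move let the fingers close. It gives the time, the measured TCP pose, the force and the opening at its end, in the units of the state.
- sense(): the state, without advancing time (a new reading comes with each control period).
- capture(name): name is "scene" or "top" or "wrist"; returns (picture, depth): 400x640x3 uint8, blue, green, red; 400x640 float32, mm along the optical axis (not along the pixel's ray), 0 where there is no reading.
- camera_model(name): a dict with "vfov" (degrees; the focal length in pixels is half the picture's height over the tangent of half this angle, whatever the lens; pixels are square), "cx", "cy" (the principal point, pixels), "k1" (the pictures are not rectified: a ray, as slopes to the right and down, at radius r is drawn at 1 + k1 r^2 times it, then the intrinsics apply), "extrinsics" (4x4, takes a point from camera to world coordinates); the wrist camera has in their place "hand_eye" (4x4, takes a point from camera to tool coordinates, whose origin is the TCP and whose axes are the tool frame's). Camera axes: x right, y down, z forward; pixel columns grow to the right and rows downward; lengths in mm; the calibration is good to about 2 mm. A picture is of the moment at which its call begins: read the wrist's pose just before it. camera_model takes no time and is no camera call.
- finish_job(): hands the job in, once; it reports no verdict.
The state is a dict: "time_s": time; "joints": joint angles; "joint_vel": joint speeds; "joint_torque": joint torques, N m; "position": TCP position; "tool_rot": TCP orientation; "wrist_force": force on the tool from outside, world axes, zero at the start; "torque": the same for the moment, N m; "gripper_width": finger opening in mm.
Only numpy, scipy, OpenCV 4.12 (cv2) and the standard library are available. Lean on these libraries where they do the work, as an engineer would, in place of code of your own. Each camera call takes 0.05 s, during which the arm holds its last target. There are 200 camera calls.

### The job

Kit the medicine tray: slide the red-and-white carton into the channel of the grey tray and push it home from behind until the orange spring clip snaps out behind it and holds it against the rubber buffer, without crushing the carton. Then lay the turquoise pill organiser upright and flat across the channel on top of both wings of the tray, over the carton's near end, centred and with its long side up against the two orange stops. Leave the green cup and the bottle where they are.

Things in the scene. Friction and masses are not known exactly. Their poses are not given: they have to be found in the camera images.
- kit_tray: Grey kit tray, fixed on the desk. Origin on its underside; x runs along its channel in the direction of loading, y left, z up. Base plate 4 mm thick (the carton slides on it), apron from x = -165 mm, 120 mm wide. Wings beside the channel: 26 mm high, out to y = 100 mm either side, x = -56 to 125 mm. Two orange stops, 8 mm high on the wings, y = 60 to 90 mm either side, near face at x = 28 mm.
- mouth (a point): Middle of the narrow end of the channel's funnel mouth, on the base plate's top, x = -30 mm of the tray; tray axes. From here the channel is straight, 59 mm wide; the funnel opens to about 100 mm wide 25 mm before it.
- clip_mid_setting (a point): On the channel's middle line (tray x = 0): where the clip's holding face is at the middle setting of the insert that carries clip and buffer. The insert really stands anywhere within 6 mm before or behind; that is not reported. The carton's near end must go past the clip's face. Passing the clip takes 2 to 5 N.
- clip (a joint): Orange spring clip: 0 when sprung out into the channel (7 mm out from the left wall), grows in m as it is pressed back into the wall; about 0.003 to 0.007 while the carton passes it.
- buffer (a joint): Sprung rubber buffer at the channel's end, its free face 80 mm beyond the clip's holding face. 0 when free, grows in m as it is pressed in; solid at 0.010; about 0.005 when the 85 mm carton is held by the clip. Its force is 1.5 N, rising to 4 N at 0.005 and 6.5 N at 0.010, then it is solid. Let go before the clip has snapped, the carton is pushed back.
- carton_centre (a point): Centre (half-way up) of the red-and-white medicine carton, 55 x 85 x 20 mm, about 60 g, lying flat on the tray's apron before the mouth, somewhat askew. Its y axis is along its 85 mm length (at the start about along the tray's x axis, same sense), z up. It can be gripped across its 55 mm width while on the apron.
- carton: The same carton; origin at the centre of its underside, axes as above.
- organiser_centre (a point): Centre (half-way up) of the turquoise seven-lid pill organiser with pale lids, 38 (over the lid lips; body 34) x 186 x 23 mm, about 90 g, lying on the desk to the left of the tray. Its y axis is along its 186 mm length, its x axis across it, z up. Lids are fixed shut. Grasp it across its width.
- organiser: The same organiser; origin on its underside, 2 mm from its centre; axes as above.
- rest_centre (a point): Point of the tray at the height of the wings' top (26 mm over the desk), in the middle of the channel, over which the centre of the organiser belongs (its centre is then 11.5 mm higher; 18 mm before the faces of the orange stops). Axes are the tray's.
- green_cup: Bystander: empty green dose cup with a finger tab, 62 x 77 x 44 mm, standing behind on the left; origin on its underside.
- bottle: Bystander: white tablet bottle with green cap, 38 mm dia., 56 mm high, to the right of the tray; origin on its underside.
Mind the look-alikes: they are no part of the job. Leave any purple look-alike of the carton alone.

How it is judged (in metres and radians):
On the way, in this order (a step that is already met when the one before it is completed fails the run):
1. the carton is held in the channel between the sprung-out clip and the pressed-in buffer (value of joint buffer above 0.003 m and value of joint clip below 0.0018 m and y of carton_centre in the frame of kit_tray between -0.004 and 0.004 m and z of carton_centre in the frame of kit_tray below 0.018 m and x of carton_centre in the frame of kit_tray above 0.03 m and angle between the y axis of carton and the x axis of kit_tray, either way round below 0.09 rad), for 0.2 s.
2. then the organiser lies across the wings over the carton, against the stops, let go (x of organiser_centre in the frame of rest_centre between -0.005 and 0.004 m and y of organiser_centre in the frame of rest_centre between -0.012 and 0.012 m and z of organiser_centre in the frame of rest_centre between 0.008 and 0.015 m and angle between the y axis of organiser and the y axis of kit_tray, either way round below 0.07 rad and angle between organiser's own z axis and vertical below 0.05 rad and contact force between the fingers and organiser below 0.2 N), for 0.2 s.
At the end, for the whole second after the job is handed in: Carton flat in the channel (4 mm, 5 degrees), held between clip (sprung out to 1.8 mm) and buffer (pressed in over 3 mm); organiser upright and flat on both wings, long side within about 5 mm of the stops, 4 degrees parallel, centred within 12 mm, let go; all at rest (all of step 1 and all of step 2 and linear speed of each of organiser, carton below 0.02 m/s); the robot touches nothing.
It fails at once if the carton is crushed: pressed against the tray with over 40 N (contact force between carton and kit_tray above 40 N).
It fails at once if the cup is moved over 25 mm (distance of green_cup from where it was at the start of the episode above 0.025 m).
It fails at once if the bottle is moved over 25 mm (distance of bottle from where it was at the start of the episode above 0.025 m).
It also fails if it takes over 56 s, if anything falls off the work surface, if the arm or the gripper's body presses on something with over 40 N, if the wrist force passes 120 N, or if a joint passes its speed limit or range.

## Working session

There is one attempt and no reset: what is moved stays moved. The work goes in short steps, Python scripts to look and compute and a tool call to move; the robot and the scene stay as the last step left them, time stands still between calls to the robot, and variables do not carry over. Pictures are saved under pics/ and viewed, about 8 in all and at most 12, crops included, and the job is handed in when it is done.

Besides the shell and the picture viewer there is one more tool, called as a command line: name --argument value ..., lists and objects as JSON in quotes. move_arm: Moves the arm, as the interface text tells. Its arguments: {"type":"object","properties":{"motion":{"type":"string"}},"required":["motion"]}

```bash
mkdir -p pics; cat > h.py <<'E'
from station import *
import numpy as np, cv2
from scipy.spatial.transform import Rotation as R
def cam(name):
    m=camera_model(name); f=200/np.tan(np.radians(m["vfov"]/2))
    if name=="wrist":
        s=sense(); T=np.eye(4); T[:3,:3]=R.from_euler("xyz",s["tool_rot"]).as_matrix(); T[:3,3]=s["position"]; E=T@np.array(m["hand_eye"])
    else: E=np.array(m["extrinsics"])
    return m,f,E
def shot(name):
    c=cam(name); p,d=capture(name); return p,d,c
def rays(px,c):
    m,f,E=c; q=np.atleast_2d(px).astype(float)
    q=(q-[m["cx"],m["cy"]])/f; u=q.copy()
    for _ in range(10): u=q/(1+m["k1"]*(u**2).sum(1,keepdims=True))
    return u
def onplane(px,c,z):
    u=rays(px,c); E=c[2]; d=np.c_[u,np.ones(len(u))]@E[:3,:3].T; o=E[:3,3]
    return o+d*((z-o[2])/d[:,2])[:,None]
def ondepth(px,c,dep):
    px=np.atleast_2d(px).astype(int);u=rays(px,c); z=dep[px[:,1],px[:,0]]
    return (np.c_[u,np.ones(len(u))]*z[:,None])@c[2][:3,:3].T+c[2][:3,3]
def proj(P,c):
    m,f,E=c; q=(np.atleast_2d(P)-E[:3,3])@E[:3,:3]; u=q[:,:2]/q[:,2:]
    u=u*(1+m["k1"]*(u**2).sum(1,keepdims=True)); return u*f+[m["cx"],m["cy"]]
E
python3 - <<'E'
from h import *
print(sense())
for n in("scene","top"):
    p,d,c=shot(n); cv2.imwrite(f"pics/{n}0.png",p); np.savez(f"{n}0.npz",p=p,d=d); print(n,c[0])
E
```

```text
{'time_s': 0.0, 'joints': array([-1.27547887,  0.59215085,  0.04827515,  1.60984831, -0.03331025,
        0.94271382, -0.03367109]), 'joint_vel': array([-1.34443765e-04,  4.16344907e-05, -7.90721461e-04,  1.60239652e-04,
        5.13177172e-04,  3.19610893e-03,  5.82224197e-04]), 'joint_torque': array([-5.37798842e-04, -5.48696744e+01,  1.54656988e+00, -1.98124552e+01,
        9.42170533e-03,  8.98836268e-03,  3.18890248e-08]), 'position': array([274.51101436, 670.1399352 , 244.10766617]), 'tool_rot': array([3.14148334e+00, 2.31336232e-03, 1.18210197e+00]), 'wrist_force': array([-0.01278904, -0.64231493,  1.19013421]), 'torque': array([ 0.00686982, -0.01447805,  0.02013132]), 'gripper_width': 85.45915255597042}
scene {'vfov': 44.84009923466526, 'cx': 317.93343316487017, 'cy': 195.53466706949774, 'k1': -0.041484266054068235, 'extrinsics': array([[ 8.15777886e-01, -3.25373939e-01,  4.78161313e-01,
        -9.32817461e+01],
       [-5.78352451e-01, -4.64440951e-01,  6.70673576e-01,
        -8.43527612e+02],
       [ 3.85799166e-03, -8.23666439e-01, -5.67061472e-01,
         7.97568044e+02],
       [ 0.00000000e+00,  0.00000000e+00,  0.00000000e+00,
         1.00000000e+00]])}
top {'vfov': 49.42419990736782, 'cx': 324.28746943225286, 'cy': 207.7208463819216, 'k1': 0.0015414313002800118, 'extrinsics': array([[-2.91499666e-02, -9.94174854e-01,  1.03762419e-01,
         4.17808291e+02],
       [-9.99245569e-01,  3.16480117e-02,  2.25099074e-02,
         3.84886852e+01],
       [-2.56626582e-02, -1.03027975e-01, -9.94347356e-01,
         1.29708513e+03],
       [ 0.00000000e+00,  0.00000000e+00,  0.00000000e+00,
         1.00000000e+00]])}
```

View pics/top0.png

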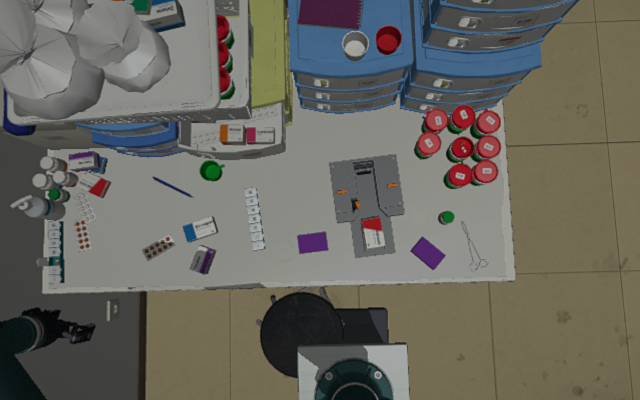

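View pics/scene0.png

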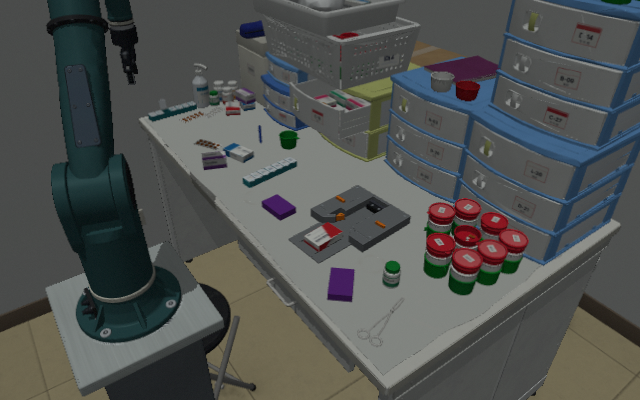

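Top view: the carton is red/white at (373,234) on the apron. Not to be taken for it: purple (312,242) and (428,252), blue-white (199,229), red-white (97,186). The organiser is at (255,219), and its look-alike is at the far left edge (55,250). Stops are at (341,191) and (391,185), and the clip is at (355,203).

```bash
python3 - <<'E'
from h import *
z=np.load("top0.npz"); p,d=z["p"],z["d"]; c=cam("top")
hsv=cv2.cvtColor(p,cv2.COLOR_BGR2HSV)
crop=lambda x0,x1,y0,y1:(slice(y0,y1),slice(x0,x1))
def comps(mask,x0,x1,y0,y1,z,mn=6):
    m=np.zeros_like(mask);s=crop(x0,x1,y0,y1);m[s]=mask[s]
    n,l,st,ce=cv2.connectedComponentsWithStats(m)
    for i in range(1,n):
        if st[i,4]>=mn: print(st[i],ce[i].round(1),onplane(ce[i],c,z).round(0))
print("orange");comps(cv2.inRange(hsv,(8,150,120),(20,255,255)),325,410,150,260,34)
print("red");comps(cv2.inRange(hsv,(0,150,100),(6,255,255)),350,400,200,260,24)
print("white");comps(cv2.inRange(hsv,(0,0,150),(180,40,255)),355,395,212,255,24)
print("org");comps(cv2.inRange(hsv,(80,60,60),(100,255,255)),235,280,180,255,20)
for a,b in(("tray",[(341,191),(391,185),(373,234)]),):print(ondepth(b,c,d).round(0))
im=np.hstack([cv2.resize(p[145:265,325:405],None,fx=5,fy=5,interpolation=2),cv2.resize(p[145:265,225:305],None,fx=5,fy=5,interpolation=2)]);cv2.imwrite("pics/crop.png",im)
print(np.array(camera_model("wrist")["hand_eye"]).round(3),camera_model("wrist"))
E
```

```text
orange
[388 184   9   3  22] [391.7 184.9] [[ 611. -132.   34.]]
[337 190  10   4  25] [341.3 191.4] [[596.  16.  34.]]
[356 201   4   7  21] [357.5 203.5] [[559. -30.  34.]]
red
white
[364 229  21  19 252] [373.2 238.1] [[457. -73.  24.]]
org
[[ 598.   17.   33.]
 [ 610. -130.   35.]
 [ 469.  -73.   19.]]
[[   1.      -0.       0.       0.664]
 [   0.       0.947    0.321  -83.323]
 [  -0.      -0.321    0.947 -128.657]
 [   0.       0.       0.       1.   ]] {'vfov': 65.30023346775374, 'cx': 320.57365603258376, 'cy': 195.02322252061174, 'k1': -0.00033015867189555237, 'hand_eye': array([[ 9.99999918e-01, -2.17687925e-04,  3.42231317e-04,
         6.64092578e-01],
       [ 9.64497139e-05,  9.47191776e-01,  3.20667633e-01,
        -8.33233120e+01],
       [-3.93964160e-04, -3.20667573e-01,  9.47191719e-01,
        -1.28657071e+02],
       [ 0.00000000e+00,  0.00000000e+00,  0.00000000e+00,
         1.00000000e+00]])}
```

View pics/crop.png

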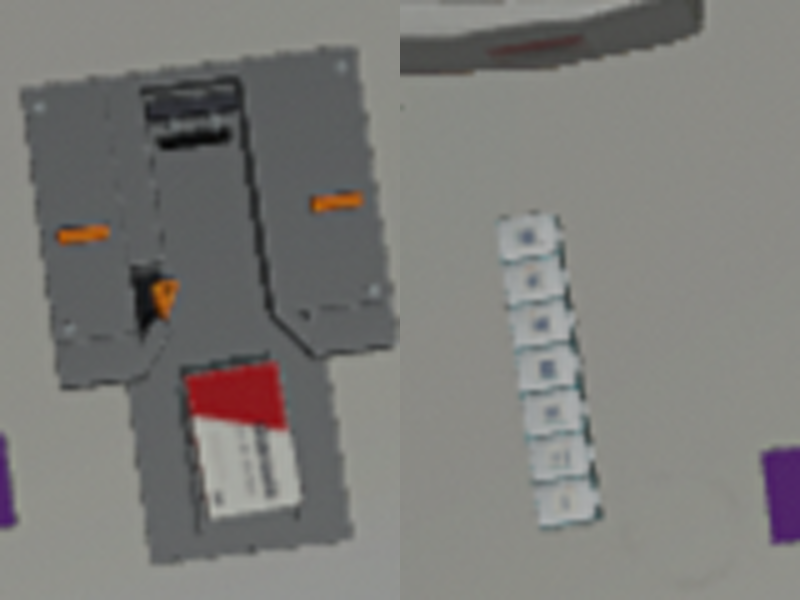

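move_arm --motion "-3.08 2.43 0 0 0 0 100;-3.08 2.43 0 0 0 0 100;-3.08 2.43 0 0 0 0 100;-3.08 2.43 0 0 0 0 100;-3.08 2.43 0 0 0 0 100;-3.08 2.43 0 0 0 0 100;-3.08 2.43 0 0 0 0 100;-3.08 2.43 0 0 0 0 100;-3.08 2.43 0 0 0 0 100;-3.08 2.43 0 0 0 0 100;-3.08 2.43 0 0 0 0 100;-3.08 2.43 0 0 0 0 100;-3.08 2.43 0 0 0 0 100;-3.08 2.43 0 0 0 0 100;-3.08 2.43 0 0 0 0 100;-3.08 2.43 0 0 0 0 100;-3.08 2.43 0 0 0 0 100;-3.08 2.43 0 0 0 0 100"

```text
time_s: 1.6
position: [469.3, -9.8, 245.3]
tool_rot: [-3.141, -0.0, 1.182]
wrist_force: [0.2, 0.8, 0.0]
gripper_width: 85.0
```

move_arm --motion "0 0 0 0 0 -7 100;0 0 0 0 0 -7 100;0 0 0 0 0 -7 100;0 0 0 0 0 -7 100;0 0 0 0 0 0 100;0 0 0 0 0 0 100"

```text
time_s: 2.1
position: [469.2, -8.1, 245.1]
tool_rot: [-3.141, -0.0, 1.667]
wrist_force: [-0.6, -0.4, -0.1]
gripper_width: 85.6
```

```bash
python3 - <<'E'
from h import *
s=sense();print(s["time_s"],s["position"],s["tool_rot"],s["joints"].round(2))
p,d,c=shot("wrist");cv2.imwrite("pics/w1.png",p);np.savez("w1.npz",p=p,d=d,E=c[2])
E
```

```text
2.1 [469.18772672  -8.07154778 245.13512349] [-3.14111352e+00 -1.59808086e-04  1.66744681e+00] [-0.15  0.27  0.09  2.17 -0.04  0.7   1.63]
```

View pics/w1.png

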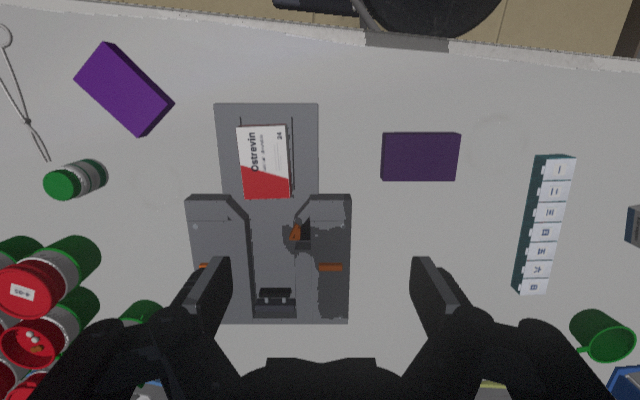

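Wrist view: the carton (red/white, text) is at (265,160) on the apron, the purple look-alikes are at (122,88) and (420,157), and the organiser is at (543,225) with seven lids. Clip at (297,233), stops near (205,265) and (330,267).

```bash
cat > meas.py <<'E'
from h import *
def rect(mask,c,z,box):
    m=np.zeros_like(mask);x0,x1,y0,y1=box;m[y0:y1,x0:x1]=mask[y0:y1,x0:x1]
    m=cv2.morphologyEx(m,cv2.MORPH_CLOSE,np.ones((9,9)));m=cv2.morphologyEx(m,cv2.MORPH_OPEN,np.ones((5,5)))
    k=max(cv2.findContours(m,0,cv2.CHAIN_APPROX_NONE)[0],key=cv2.contourArea)
    P=onplane(k[:,0],c,z)[:,:2].astype(np.float32);(cx,cy),(w,h),a=cv2.minAreaRect(P)
    b=cv2.boxPoints(((cx,cy),(w,h),a));e=b[1]-b[0];f=b[2]-b[1]
    l=e if np.hypot(*e)>np.hypot(*f) else f
    if l[0]<0:l=-l
    return np.r_[cx,cy,w,h,np.arctan2(l[1],l[0])]
E
python3 - <<'E'
from meas import *
w=np.load("w1.npz");p,d=w["p"],w["d"];c=cam("wrist")
hsv=cv2.cvtColor(p,cv2.COLOR_BGR2HSV)
gray=cv2.cvtColor(p,cv2.COLOR_BGR2GRAY)
for r in(150,140,230):print(r,gray[r,180:360:6])
red=cv2.inRange(hsv,(0,120,80),(8,255,255))|cv2.inRange(hsv,(172,120,80),(180,255,255))
wh=cv2.inRange(hsv,(0,0,190),(180,45,255))
print("carton",rect(red|wh,c,24,(225,300,115,205)).round(3))
aq=cv2.inRange(hsv,(80,60,30),(100,255,255))
print("org",rect(aq|wh,c,23,(500,590,140,310)).round(3))
g=cv2.GaussianBlur(gray,(3,3),0).astype(int)
def edge(rows,x0,x1,z,sgn):
    dd=sgn*np.diff(g[:,x0:x1],axis=1)
    px=np.array([(x0+dd[r].argmax()+.5,r) for r in rows]);P=onplane(px,c,z)
    k=np.polyfit(P[:,0],P[:,1],1);res=P[:,1]-np.polyval(k,P[:,0]);ok=abs(res)<2;k=np.polyfit(P[ok,0],P[ok,1],1)
    print("yaw",np.arctan(k[0]).round(4),"y@460",np.polyval(k,460).round(1),"y@573",np.polyval(k,573).round(1),ok.sum(),len(ok))
edge(range(110,188),205,225,4,-1);edge(range(110,188),310,330,4,1)
edge(range(210,255),175,200,26,-1);edge(range(210,315),340,365,26,1)
og=cv2.inRange(hsv,(5,150,80),(20,255,255));n,l,st,ce=cv2.connectedComponentsWithStats(og)
for i in range(1,n):
    if st[i,4]>15: print(st[i],ce[i],onplane(ce[i],c,34).round(1))
E
```

```text
150 [152 150 153 150 150 153 153 105 105 106 181 181  96 182 171 183 180 182
  73 104 109 109 107 119 154 151 151 153 150 156]
140 [151 155 152 151 150 153 152 106 106 106 181 182 136 182 183 185 183 184
  73 105 106 110 107 119 151 151 150 152 150 151]
230 [153 150  96  98  98  98  99  94  98  95  96  47  96 100  99 100  99  67
  58  68  43  33  58  61  62  63  64  66  63 151]
carton [495.669 -69.55   37.698  53.803  -1.474]
org [5.21759e+02 2.53142e+02 1.79811e+02 1.40350e+01 1.29000e-01]
yaw 0.0976 y@460 -131.3 y@573 -120.3 78 78
yaw 0.0947 y@460 -10.2 y@573 0.5 78 78
yaw 0.1008 y@460 -171.5 y@573 -160.1 45 45
yaw 0.0981 y@460 29.1 y@573 40.2 105 105
[289 224  11  16 112] [295.11607143 233.19642857] [[552.1 -29.5  34. ]]
[199 263   8   5  27] [202.33333333 265.40740741] [[ 607.3 -141.3   34. ]]
[319 265  23   6 107] [329.56074766 267.28971963] [[594.7  16.6  34. ]]
[ 30 345  12   8  56] [ 35.73214286 348.69642857] [[ 761.4 -372.9   34. ]]
```

```bash
python3 - <<'E'
from meas import *
w=np.load("w1.npz");p,d=w["p"],w["d"];c=cam("wrist")
hsv=cv2.cvtColor(p,cv2.COLOR_BGR2HSV);g=cv2.GaussianBlur(cv2.cvtColor(p,cv2.COLOR_BGR2GRAY),(3,3),0).astype(int)
red=cv2.inRange(hsv,(0,120,80),(8,255,255))|cv2.inRange(hsv,(172,120,80),(180,255,255))
wh=cv2.inRange(hsv,(0,0,166),(180,60,255))
print("carton",rect(red|wh,c,24,(225,300,115,205)).round(3))
print("org white",rect(wh,c,23,(500,590,140,310)).round(3))
u=np.array([np.cos(.098),np.sin(.098)]);v=np.array([-u[1],u[0]]);o=np.array([573,-60.])
def h(cols,y0,y1,z,sgn,nm):
    dd=sgn*np.diff(g[y0:y1],axis=0);px=np.array([(x,y0+dd[:,x].argmax()+.5) for x in cols]);P=onplane(px,c,z)[:,:2]-o
    print(nm,np.median(P@u).round(1),(P@u).std().round(1))
h(range(222,312),95,112,4,-1,"apron -165");h(range(190,215),185,205,26,-1,"wing -56");h(range(325,348),185,205,26,-1,"wing -56")
h(range(240,345),312,330,26,1,"rear 125")
pts=ondepth([(264,135),(264,185),(230,150),(340,240),(543,220),(450,250)],c,d);print(pts.round(1))
print("hsv org",hsv[220,505:585:5].tolist())
E
```

```text
carton [ 4.73166e+02 -7.21610e+01  8.35410e+01  5.37110e+01  1.36000e-01]
org white [5.25703e+02 2.76660e+02 1.82752e+02 3.72720e+01 1.31000e-01]
apron -165 -167.0 0.0
wing -56 -65.5 0.2
wing -56 -65.2 0.0
rear 125 122.0 0.1
[[ 4.404e+02 -7.280e+01  2.420e+01]
 [ 4.984e+02 -7.050e+01  2.430e+01]
 [ 4.649e+02 -1.154e+02  5.300e+00]
 [ 5.600e+02  2.610e+01  2.580e+01]
 [ 5.100e+02  2.685e+02  2.490e+01]
 [ 5.734e+02  1.782e+02  2.000e-01]]
hsv org [[150, 3, 151], [150, 2, 150], [30, 5, 154], [0, 0, 148], [95, 53, 63], [99, 73, 66], [120, 10, 175], [113, 13, 181], [116, 12, 177], [113, 12, 175], [117, 13, 174], [105, 16, 158], [0, 3, 151], [30, 2, 151], [15, 3, 153], [60, 2, 149]]
```

move_arm --motion "-3.23 -0.71 0 0 0 -1.15 100;-3.23 -0.71 0 0 0 -1.15 100;0 0 3.8 0 0 0 100;0 0 3.8 0 0 0 100;0 0 3.8 0 0 0 100;0 0 3.8 0 0 0 100;0 0 3.8 0 0 0 100;0 0 1.9 0 0 0 100;0 0 1.2 0 0 0 100;0 0 0.7 0 0 0 100;0 0 0 0 0 0 100;0 0 0 0 0 0 100"

```text
time_s: 3.15
position: [462.7, -73.7, 17.4]
tool_rot: [3.142, 0.0, 1.71]
wrist_force: [0.4, -0.2, 0.8]
gripper_width: 85.6
```

move_arm --motion "0 0 0 0 0 0 50;0 0 0 0 0 0 50;0 0 0 0 0 0 50;0 0 0 0 0 0 50;0 0 0 0 0 0 50;0 0 0 0 0 0 50"

```text
time_s: 3.65
position: [463.1, -73.8, 18.7]
tool_rot: [3.139, 0.001, 1.71]
wrist_force: [-1.0, 0.9, 7.2]
gripper_width: 53.3
```

move_arm --motion "0.1 0 -0.15 0 0 1.2 50;0.2 0 0 0 0 1.15 50;0 0.5 0 0 0 0 50;0 0.5 0 0 0 0 50;0 0.5 0 0 0 0 50;0 0.5 0 0 0 0 50;0 0 0 0 0 0 50"

```text
time_s: 4.23
position: [484.2, -68.6, 18.8]
tool_rot: [3.139, 0.0, 1.67]
wrist_force: [-0.3, 0.3, -0.7]
gripper_width: 53.6
```

```bash
python3 - <<'E'
from h import *
s=sense();print(s["time_s"],s["position"],s["tool_rot"],s["wrist_force"],s["gripper_width"])
p,d,c=shot("wrist");cv2.imwrite("pics/w2.png",p)
E
```

```text
4.2333 [484.22466536 -68.56474797  18.84324583] [3.13882993e+00 4.13018695e-04 1.67040943e+00] [-0.33642174  0.34531739 -0.70802201] 53.64266651257664
```

View pics/w2.png

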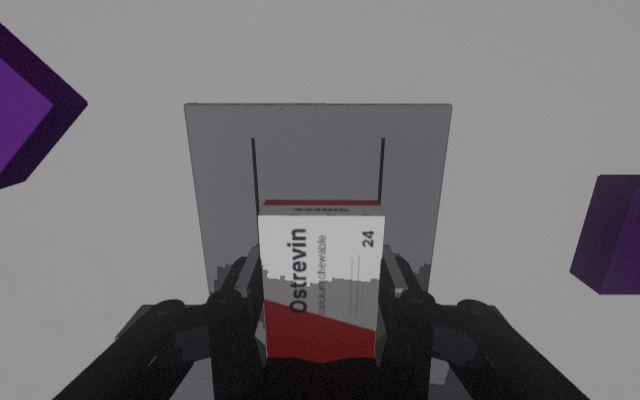

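move_arm --motion "-0.1 0.3 0 0 0 0 50;0 0.4 0 0 0 0 50;0 0.4 0 0 0 0 50;0 0.4 0 0 0 0 50;0 0 0 0 0 0 50;0 0 0 0 0 0 50"

```text
time_s: 4.78
position: [498.0, -68.3, 18.8]
tool_rot: [3.14, 0.0, 1.67]
wrist_force: [0.6, 0.5, 0.1]
gripper_width: 53.6
```

move_arm --motion "0 0 0 0 0 0 100;0 0 0 0 0 0 100;0 0 0 0 0 0 100;0 0 0 0 0 0 100;0 0 -2 0 0 0 100;0 0 -3 0 0 0 0;0 -2.6 0 0 0 0 0;0 -2.7 0 0 0 0 0;0 0 0 0 0 0 0;0 0 0 0 0 0 0;0 0 0 0 0 0 0;0 0 0 0 0 0 0"

```text
time_s: 5.78
position: [445.8, -73.4, 68.8]
tool_rot: [3.14, 0.0, 1.67]
wrist_force: [0.3, 0.5, 0.3]
gripper_width: 0.7
```

```bash
python3 - <<'E'
from h import *
s=sense();print(s["time_s"],s["position"],s["tool_rot"],s["wrist_force"],s["gripper_width"])
p,d,c=shot("wrist");cv2.imwrite("pics/w3.png",p)
E
```

```text
5.7833 [445.76610855 -73.42666945  68.83387745] [3.13967648e+00 2.61287645e-04 1.67018155e+00] [0.25788457 0.51756306 0.25954966] 0.6535284078311374
```

View pics/w3.png

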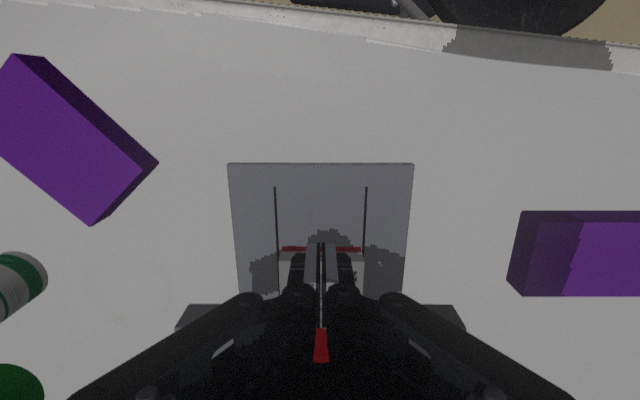

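move_arm --motion "0 0 2 0 0 0 0;0 0 1.7 0 0 0 0;0 0 1 0 0 0 0;0 0.5 0 0 0 0 0;0 0.5 0 0 0 0 0;0 0.8 0 0 0 0 0;0 0.8 0 0 0 0 0;0 0.8 0 0 0 0 0;0 0.8 0 0 0 0 0;0 0.8 0 0 0 0 0;0 0.8 0 0 0 0 0;0 0.8 0 0 0 0 0;0 0.8 0 0 0 0 0;0 0.5 0 0 0 0 0;0 0 0 0 0 0 0"

```text
time_s: 7.08
position: [525.9, -65.5, 22.0]
tool_rot: [3.137, 0.001, 1.67]
wrist_force: [-0.9, -0.0, -0.2]
gripper_width: -0.5
```

move_arm --motion "0 0.6 0 0 0 0 0;0 0.6 0 0 0 0 0;0 0.5 0 0 0 0 0;0 0.3 0 0 0 0 0;0 0 0 0 0 0 0;0 0 0 0 0 0 0"

```text
time_s: 7.58
position: [544.1, -63.3, 21.9]
tool_rot: [3.139, 0.0, 1.67]
wrist_force: [1.2, -0.2, 0.4]
gripper_width: -0.0
```

move_arm --motion "0 0.15 0 0 0 0 0;0 0.15 0 0 0 0 0;0 0 0 0 0 0 0;0 0 0 0 0 0 0"

```text
time_s: 7.92
position: [545.0, -63.3, 21.8]
tool_rot: [-3.14, -0.0, 1.67]
wrist_force: [-2.6, -0.6, 1.7]
gripper_width: 0.3
```

move_arm --motion "0 0.15 0 0 0 0 0;0 0.15 0 0 0 0 0;0 0 0 0 0 0 0;0 0 0 0 0 0 0"

```text
time_s: 8.25
position: [548.5, -62.9, 21.7]
tool_rot: [-3.141, -0.0, 1.67]
wrist_force: [-3.0, 0.2, 0.9]
gripper_width: 0.0
```

move_arm --motion "0 0.15 0 0 0 0 0;0 0.15 0 0 0 0 0;0 0 0 0 0 0 0;0 0 0 0 0 0 0"

```text
time_s: 8.58
position: [552.6, -62.5, 21.7]
tool_rot: [3.14, 0.0, 1.67]
wrist_force: [-2.2, 0.9, -0.9]
gripper_width: -0.4
```

move_arm --motion "0 0.1 0 0 0 0 0;0 0.1 0 0 0 0 0;0 0 0 0 0 0 0;0 0 0 0 0 0 0"

```text
time_s: 8.92
position: [554.0, -62.4, 21.8]
tool_rot: [3.141, -0.0, 1.67]
wrist_force: [-1.3, 1.3, -1.0]
gripper_width: -0.1
```

move_arm --motion "0 0.1 0 0 0 0 0;0 0.1 0 0 0 0 0;0 0 0 0 0 0 0;0 0 0 0 0 0 0"

```text
time_s: 9.25
position: [555.4, -62.3, 21.7]
tool_rot: [-3.141, -0.0, 1.67]
wrist_force: [-3.8, 1.5, -0.8]
gripper_width: 0.1
```

move_arm --motion "0 0.1 0 0 0 0 0;0 0.1 0 0 0 0 0;0 0 0 0 0 0 0;0 0 0 0 0 0 0"

```text
time_s: 9.58
position: [555.6, -62.3, 21.8]
tool_rot: [-3.137, -0.001, 1.67]
wrist_force: [-5.2, 1.4, 2.9]
gripper_width: -0.3
```

move_arm --motion "0 0.1 0 0 0 0 0;0 0.1 0 0 0 0 0;0 0 0 0 0 0 0;0 0 0 0 0 0 0"

```text
time_s: 9.92
position: [556.3, -62.2, 21.8]
tool_rot: [-3.135, -0.001, 1.669]
wrist_force: [-6.6, 0.7, 4.3]
gripper_width: 0.4
```

move_arm --motion "0 0.1 0 0 0 0 0;0 0.1 0 0 0 0 0;0 0 0 0 0 0 0;0 0 0 0 0 0 0"

```text
time_s: 10.25
position: [557.2, -62.1, 21.8]
tool_rot: [-3.133, -0.001, 1.669]
wrist_force: [-8.1, 1.2, 6.7]
gripper_width: -0.2
```

```bash
python3 - <<'E'
from h import *
s=sense();print(s["position"],s["wrist_force"])
p,d,c=shot("wrist");cv2.imwrite("pics/w4.png",p)
t,d,c=shot("scene");cv2.imwrite("pics/s4.png",np.vstack([cv2.resize(t[170:260,280:420],(800,514),interpolation=2)]))
E
```

```text
[557.22682666 -62.11558806  21.75857264] [-8.09426978  1.22317123  6.73810618]
```

View pics/s4.png

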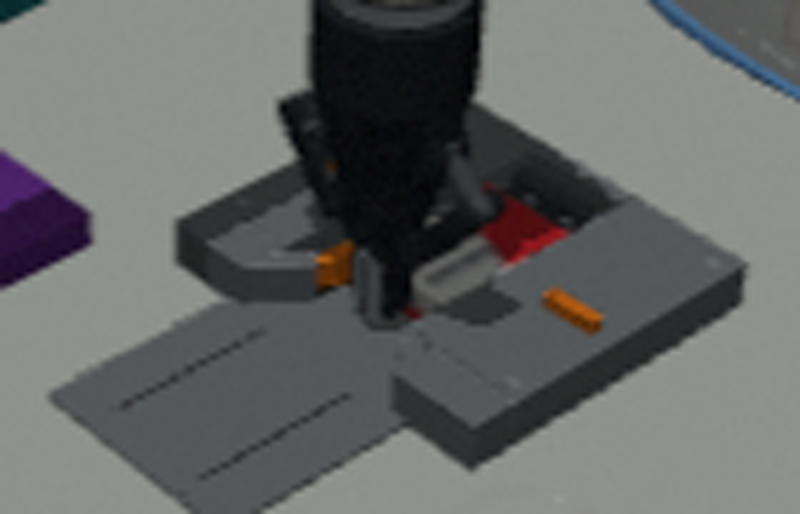

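move_arm --motion "0 0.1 0 0 0 0 0;0 0.1 0 0 0 0 0;0 0 0 0 0 0 0;0 0 0 0 0 0 0"

```text
time_s: 10.68
position: [558.1, -62.0, 21.8]
tool_rot: [-3.131, -0.001, 1.669]
wrist_force: [-10.5, 0.9, 8.4]
gripper_width: -0.3
```

move_arm --motion "0 0.1 0 0 0 0 0;0 0.1 0 0 0 0 0;0 0 0 0 0 0 0;0 0 0 0 0 0 0"

```text
time_s: 11.02
position: [559.4, -61.9, 21.7]
tool_rot: [-3.13, -0.002, 1.669]
wrist_force: [-11.0, 0.4, 8.8]
gripper_width: 0.1
```

move_arm --motion "0 0.1 -0.1 0 0 0 0;0 0 -0.1 0 0 0 0;0 0 0 0 0 0 0;0 0 0 0 0 0 0"

```text
time_s: 11.35
position: [563.4, -61.5, 23.3]
tool_rot: [-3.135, -0.001, 1.67]
wrist_force: [-6.4, 0.7, 0.5]
gripper_width: -0.1
```

move_arm --motion "0 0.1 0 0 0 0 0;0 0 0 0 0 0 0;0 0 0 0 0 0 0"

```text
time_s: 11.6
position: [564.2, -61.4, 23.1]
tool_rot: [-3.135, -0.001, 1.669]
wrist_force: [-6.8, 0.2, -0.4]
gripper_width: -0.0
```

move_arm --motion "0 -0.3 0 0 0 0 0;0 -0.5 0 0 0 0 0;0 -1 0 0 0 0 0;0 -2.5 0 0 0 0 0;0 -3 -3 0 0 0 0;0 -3 -3 0 0 0 0;0 -1 -3 0 0 0 0;0 0 0 0 0 0 50;0 0 0 0 0 0 50"

```text
time_s: 12.35
position: [458.7, -73.2, 114.9]
tool_rot: [3.133, 0.002, 1.669]
wrist_force: [0.5, -0.5, -0.2]
gripper_width: 23.2
```

```bash
python3 - <<'E'
from h import *
s=sense();print(s["time_s"],s["position"],s["wrist_force"])
p,d,c=shot("wrist");cv2.imwrite("pics/w5.png",p)
t,d,c=shot("scene");cv2.imwrite("pics/s5.png",np.hstack([cv2.resize(t[180:255,300:400],(400,300),interpolation=2),cv2.resize(p[170:400,160:480],(400,288))[:288]][:1]+[cv2.resize(p,(480,300))]))
E
```

```text
12.35 [458.71987163 -73.16538858 114.89305747] [ 0.52769565 -0.52962703 -0.15626106]
```

View pics/s5.png

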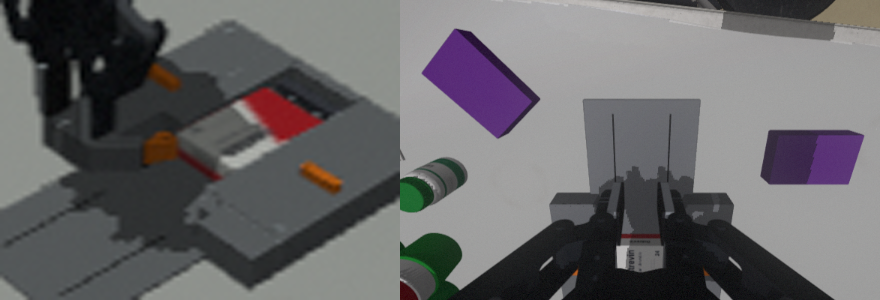

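move_arm --motion "2.62 0.48 -2.6 0 0 0 100;2.62 0.48 -2.6 0 0 0 100;2.62 0.48 -2.6 0 0 0 100;2.62 0.48 -2.6 0 0 0 100;2.62 0.48 -2.6 0 0 0 100;0 0 0 0 0 0 100;0 0 0 0 0 0 100;0 0 0 0 0 0 100"

```text
time_s: 13.12
position: [467.4, 60.3, 241.8]
tool_rot: [-3.141, 0.001, 1.67]
wrist_force: [0.2, -1.3, -0.2]
gripper_width: 85.5
```

```bash
python3 - <<'E'
from meas import *
s=sense();print(s["time_s"],s["position"],s["tool_rot"])
p,d,c=shot("wrist");cv2.imwrite("pics/w6.png",p)
hsv=cv2.cvtColor(p,cv2.COLOR_BGR2HSV)
u=np.array([np.cos(.098),np.sin(.098)]);v=np.array([-u[1],u[0]]);o=np.array([570.5,-60.2])
red=cv2.inRange(hsv,(0,120,60),(8,255,255))|cv2.inRange(hsv,(172,120,60),(180,255,255))
wh=cv2.inRange(hsv,(0,0,166),(180,60,255))
q=proj([[*(o+40*u),24],[*(o+0*u),24],[525,276,23]],c);print(q)
x,y=q[0].astype(int)
try:
    r=rect(red|wh,c,24,(x-45,x+45,y-55,y+65));print("carton",r.round(3),(r[:2]-o)@u,(r[:2]-o)@v)
except Exception as e:print(e)
x,y=q[2].astype(int);print("org",rect(wh,c,23,(x-60,min(x+60,640),y-90,y+90)).round(3))
cv2.imwrite("pics/c6.png",np.hstack([cv2.resize(p[100:340,60:380],(640,480)),]))
E
```

```text
13.1167 [467.3748649   60.27924772 241.7627105 ] [-3.14067703e+00  7.05983459e-04  1.67035841e+00]
[[217.36189573 266.92523245]
 [213.96427281 238.50499867]
 [490.92478569 229.28692842]]
carton [586.234 -60.752  46.106  52.36   -1.472] 15.604790702856004 -2.088407347737069
org [5.24148e+02 2.76716e+02 1.79167e+02 3.66520e+01 1.38000e-01]
```

View pics/c6.png

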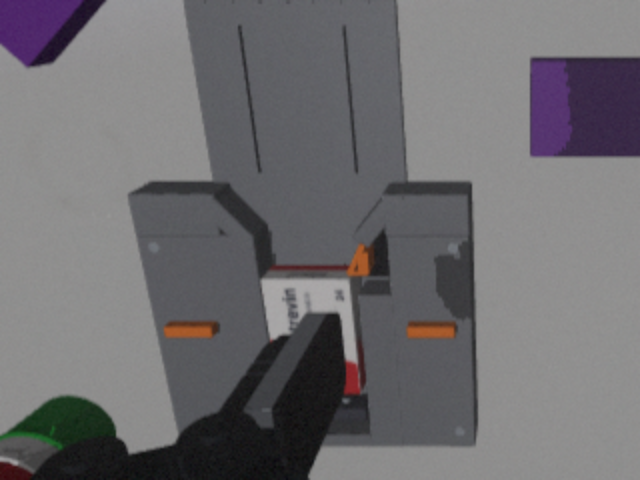

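Carton seated: the near end is beyond the sprung-out clip (orange at crop (362,262) overlapping the carton's left near corner). Now the organiser.

move_arm --motion "3.49 1.31 0 0 0 -1 100;3.49 1.31 0 0 0 -1 100;3.49 1.31 1.5 0 0 0 100;3.49 1.31 2 0 0 0 100;3.49 1.31 2 0 0 0 100;3.49 1.31 1.5 0 0 0 100;0 0 0 0 0 0 100;0 0 0 0 0 0 100"

```text
time_s: 13.83
position: [517.9, 277.7, 170.1]
tool_rot: [-3.137, 0.002, 1.707]
wrist_force: [0.4, -0.6, -0.6]
gripper_width: 85.5
```

```bash
python3 - <<'E'
from meas import *
s=sense();print(s["time_s"],s["position"],s["tool_rot"])
p,d,c=shot("wrist")
hsv=cv2.cvtColor(p,cv2.COLOR_BGR2HSV)
wh=cv2.inRange(hsv,(0,0,166),(180,60,255));aq=cv2.inRange(hsv,(80,50,30),(105,255,255))
x,y=proj([525,276,23],c)[0].astype(int);print(x,y)
for m in(wh,wh|aq):
  r=rect(m,c,23,(x-75,x+75,max(0,y-150),min(400,y+170)));print("org",r.round(3))
t=r[4];P=r[:2];print("proj",proj([[*P,23]],c))
cv2.imwrite("pics/w7.png",p)
E
```

```text
13.8333 [517.93651478 277.70031068 170.11109784] [-3.13716725e+00  1.68166837e-03  1.70716610e+00]
316 191
org [440.412 273.804  11.279  17.779  -1.435]
org [440.412 273.804  11.279  17.779  -1.435]
proj [[327.53687179  97.04751038]]
```

View pics/w7.png

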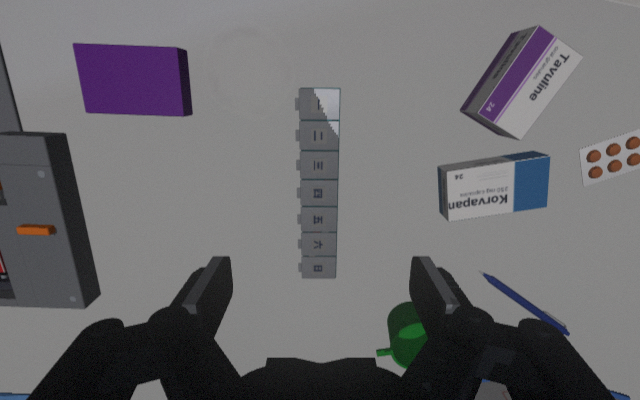

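```bash
python3 - <<'E'
from h import *
c=cam("wrist");P=onplane([(300,88),(340,88),(302,278),(336,278),(296.5,104),(298,268)],c,22)[:,:2];print(P.round(1))
C=P[:4].mean(0);a=(P[0]+P[1])/2;b=(P[2]+P[3])/2;e=b-a
print(C.round(1),np.hypot(*e).round(1),np.arctan2(e[1],e[0]).round(3),np.hypot(*(P[1]-P[0])).round(1))
E
```

```text
[[436.8 247.7]
 [432.3 281.1]
 [620.7 270.5]
 [616.  305.2]
 [450.  246.2]
 [609.5 265.1]]
[526.4 276.1] 185.3 0.127 33.7
```

move_arm --motion "-0.38 0.8 2 0 0 0.5 100;0 0 3.5 0 0 0 100;0 0 3.5 0 0 0 100;0 0 3 0 0 0 100;0 0 1.8 0 0 0 100;0 0 1 0 0 0 100;0 0 0.5 0 0 0 100;0 0 0 0 0 0 100;0 0 0 0 0 0 60;0 0 0 0 0 0 45;0 0 0 0 0 0 30;0 0 0 0 0 0 20;0 0 0 0 0 0 20;0 0 0 0 0 0 20;0 0 0 0 0 0 20;0 0 0 0 0 0 20"

```text
time_s: 15.22
position: [527.8, 275.2, 21.8]
tool_rot: [3.14, -0.001, 1.696]
wrist_force: [-0.8, -0.3, 7.1]
gripper_width: 32.9
```

move_arm --motion "0 0 -0.5 0 0 0 20;0 0 -1 0 0 0 20;0 0 -2 0 0 0 20;0 0 -3 0 0 0 20;0 0 -3 0 0 0 20;0 0 0 0 0 0 20;0 0 0 0 0 0 20"

```text
time_s: 15.8
position: [528.5, 274.8, 117.9]
tool_rot: [3.137, -0.002, 1.696]
wrist_force: [0.2, -0.1, -0.5]
gripper_width: 33.0
```

```bash
python3 - <<'E'
from h import *
s=sense();print(s["time_s"],s["position"],s["tool_rot"],s["wrist_force"],s["joints"].round(2))
p,d,c=shot("wrist");a=p[:,160:480]
t,_,_=shot("scene");cv2.imwrite("pics/w8.png",np.hstack([a,cv2.resize(t[80:240,210:350],(350,400),interpolation=2)]))
E
```

```text
15.8 [528.48664229 274.79012355 117.85713897] [ 3.13715888e+00 -1.79490635e-03  1.69595634e+00] [ 0.2104279  -0.09505398 -0.49097154] [-0.62  0.6   0.09  2.   -0.1   0.54  1.23]
```

View pics/w8.png

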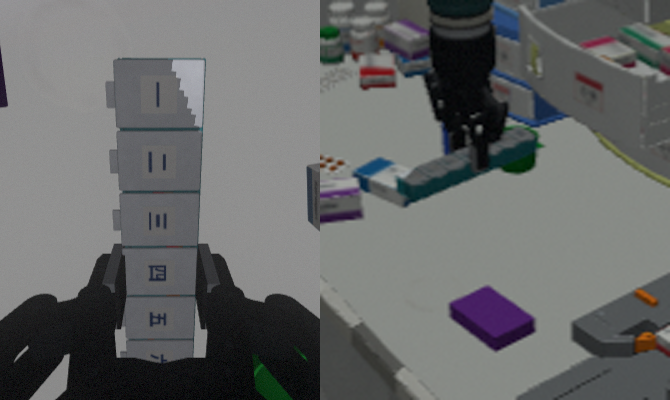

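```bash
python3 - <<'E'
from h import *
p,d,c=shot("wrist")
m=c[0]; H=np.array(m["hand_eye"])
def tool(px):
    px=np.array(px);u=rays(px,c);z=d[px[:,1].astype(int),px[:,0].astype(int)];return (np.c_[u,np.ones(len(u))]*z[:,None])@H[:3,:3].T+H[:3,3]
g=[(x,y) for x in range(285,355,4) for y in range(66,280,4)]
P=tool(g);A=np.c_[P[:,:2],np.ones(len(P))];k=np.linalg.lstsq(A,P[:,2],rcond=None)[0];r=P[:,2]-A@k;ok=abs(r)<1.5
k=np.linalg.lstsq(A[ok],P[ok,2],rcond=None)[0];print("tilt",k.round(4),ok.mean())
# edges on plane z_tool = k2+...
def onpl(px):
    u=rays(px,c);D=np.c_[u,np.ones(len(u))]@H[:3,:3].T;o=H[:3,3]
    t=(k[2]+k[0]*o[0]+k[1]*o[1]-o[2])/(D[:,2]-D[:,:2]@k[:2]);return o+D*t[:,None]
print(onpl([(274,58),(366,58),(280,191),(360,191),(278,129),(362,129),(320,247),(320,296)]).round(1))
E
```

```text
tilt [ 0.0133  0.0102 -1.6058] 0.8292181069958847
[[-16.4 -93.9  -2.8]
 [ 17.8 -94.   -2.3]
 [-16.4 -41.9  -2.3]
 [ 17.7 -41.8  -1.8]
 [-16.1 -68.   -2.5]
 [ 17.4 -67.9  -2.1]
 [  0.6 -15.   -1.8]
 [  0.6  11.7  -1.5]]
```

move_arm --motion "-2 0.05 0 0 0 0 20;-3.5 0.05 0 0 0 0 20;-3.7 0.05 0 0 0 0 20;-3.8 0.05 0 0 0 0 20;-3.8 0.05 0 0 0 0 20;-3.8 0.05 0 0 0 0 20;-3.8 0.05 0 0 0 0 20;-3.8 0.05 0 0 0 0 20;-3.2 0.05 0 0 0 0 20;-2.5 0.03 0 0 0 0 20;0 0 0 0 0 0 20"

```text
time_s: 16.87
position: [573.6, -70.0, 114.1]
tool_rot: [-3.139, 0.004, 1.686]
wrist_force: [-0.7, -1.3, -2.0]
gripper_width: 33.3
```

move_arm --motion "0 0 0 0 0 7.04 20;0 0 0 0 0 7.04 20;0 0 0 0 0 7.04 20;0 0 0 0 0 7.04 20;0 0 0 0 0 7.04 20;0 0 0 0 0 7.04 20;0 0 0 0 0 7.04 20;0 0 0 0 0 7.04 20;0 0 0 0 0 7.04 20;0 0 0 0 0 7.04 20;0 0 0 0 0 7.04 20;0 0 0 0 0 7.04 20;0 0 0 0 0 7.04 20;0 0 0 0 0 0 20;0 0 0 0 0 0 20;0 0 0 0 0 0 20"

```text
time_s: 18.2
position: [573.8, -61.1, 114.6]
tool_rot: [-3.141, 0.002, 0.102]
wrist_force: [-0.2, 0.3, -0.8]
gripper_width: 33.3
```

```bash
python3 - <<'E'
from h import *
s=sense();print(s["time_s"],s["position"],s["tool_rot"],s["wrist_force"],s["joints"].round(2),s["gripper_width"])
p,d,c=shot("wrist");cv2.imwrite("pics/w9.png",p)
E
```

```text
18.2 [573.78198252 -61.09661043 114.61814788] [-3.14146241e+00  1.52053347e-03  1.01947219e-01] [-0.19835162  0.34357834 -0.77272296] [-0.3   0.64  0.47  2.05 -0.52  0.57  0.64] 33.34985578043486
```

View pics/w9.png

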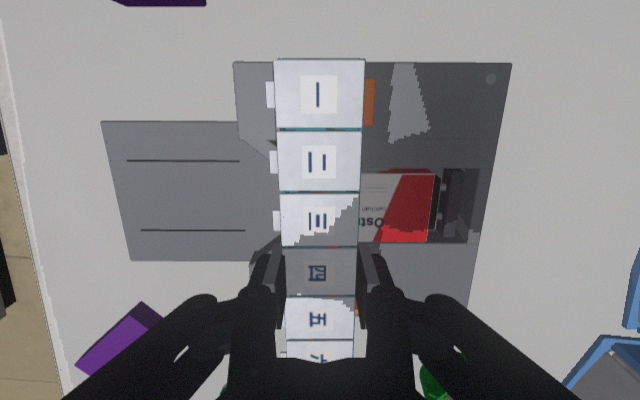

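move_arm --motion "0 0 2 0 0 0.2 20;0 0 2 0 0 0 20;0 0 1.3 0 0 0 20;0 0 0.7 0 0 0 20;0 0 0.3 0 0 0 20;0 0 0.1 0 0 0 20;0 0 0.1 0 0 0 20;0 0 0 0 0 0 20;0 0 0 0 0 0 20"

```text
time_s: 19.0
position: [574.8, -61.7, 51.0]
tool_rot: [3.141, -0.001, 0.095]
wrist_force: [-0.4, -1.2, -0.8]
gripper_width: 33.0
```

move_arm --motion "0 0 0.1 0 0 0 20;0 0 0 0 0 0 20;0 0 0 0 0 0 20"

```text
time_s: 19.25
position: [574.4, -61.5, 49.6]
tool_rot: [3.142, -0.0, 0.095]
wrist_force: [-1.0, -0.0, -0.4]
gripper_width: 33.0
```

move_arm --motion "0 0 0.1 0 0 0 20;0 0 0 0 0 0 20;0 0 0 0 0 0 20"

```text
time_s: 19.5
position: [574.2, -61.5, 48.3]
tool_rot: [-3.142, 0.0, 0.095]
wrist_force: [-0.5, 0.7, -0.7]
gripper_width: 33.1
```

move_arm --motion "0 0 0.1 0 0 0 20;0 0 0 0 0 0 20;0 0 0 0 0 0 20"

```text
time_s: 19.75
position: [574.4, -61.5, 47.9]
tool_rot: [-3.141, -0.0, 0.095]
wrist_force: [-1.5, 0.7, 5.3]
gripper_width: 32.8
```

move_arm --motion "0.3 0 0 0 0 0 20;0.1 0 0 0 0 0 20;0 0 0 0 0 0 20;0 0 0 0 0 0 20"

```text
time_s: 20.08
position: [574.9, -61.5, 47.9]
tool_rot: [-3.139, 0.006, 0.095]
wrist_force: [-7.7, -0.0, 11.5]
gripper_width: 32.9
```

move_arm --motion "0 0 -0.1 0 0 0 20;0 0 -0.05 0 0 0 20;0 0 0 0 0 0 20;0 0 0 0 0 0 20"

```text
time_s: 20.42
position: [578.7, -61.0, 48.7]
tool_rot: [3.141, -0.0, 0.096]
wrist_force: [-0.1, 0.3, -0.2]
gripper_width: 33.1
```

move_arm --motion "0.1 0 0 0 0 0 20;0.1 0 0 0 0 0 20;0 0 0 0 0 0 20;0 0 0 0 0 0 20"

```text
time_s: 20.75
position: [580.5, -60.9, 48.7]
tool_rot: [3.141, -0.0, 0.095]
wrist_force: [-0.3, -0.0, -1.0]
gripper_width: 33.4
```

move_arm --motion "0.1 0 0 0 0 0 20;0 0 0 0 0 0 20;0 0 0 0 0 0 20"

```text
time_s: 21.0
position: [581.3, -60.9, 48.9]
tool_rot: [3.142, -0.0, 0.095]
wrist_force: [-0.4, 0.3, -0.7]
gripper_width: 33.2
```

move_arm --motion "0.1 0 0 0 0 0 20;0 0 0 0 0 0 20;0 0 0 0 0 0 20"

```text
time_s: 21.25
position: [582.3, -60.8, 48.9]
tool_rot: [3.142, -0.0, 0.095]
wrist_force: [-0.3, -0.6, -0.7]
gripper_width: 33.2
```

move_arm --motion "0.1 0 0 0 0 0 20;0 0 0 0 0 0 20;0 0 0 0 0 0 20"

```text
time_s: 21.5
position: [582.7, -60.7, 48.7]
tool_rot: [-3.141, 0.001, 0.095]
wrist_force: [-1.2, -0.9, -0.5]
gripper_width: 33.1
```

move_arm --motion "0.1 0 0 0 0 0 20;0 0 0 0 0 0 20;0 0 0 0 0 0 20"

```text
time_s: 21.75
position: [582.8, -60.7, 48.6]
tool_rot: [-3.141, 0.003, 0.095]
wrist_force: [-3.5, -1.1, 0.8]
gripper_width: 33.3
```

move_arm --motion "-0.2 0 0 0 0 0 20;0 0 0.08 0 0 0 20;0 0 0 0 0 0 20;0 0 0 0 0 0 20"

```text
time_s: 22.08
position: [582.7, -60.8, 48.1]
tool_rot: [3.141, -0.001, 0.095]
wrist_force: [-0.5, 0.1, -0.4]
gripper_width: 33.6
```

move_arm --motion "0 0 0 0 0 0 50;0 0 0 0 0 0 60;0 0 0 0 0 0 80;0 0 0 0 0 0 80;0 0 -1 0 0 0 80;0 0 -3 0 0 0 80;0 0 -4 0 0 0 100;0 0 -4 0 0 0 100;0 0 -4 0 0 0 100;0 0 0 0 0 0 100;0 0 0 0 0 0 100"

```text
time_s: 23.0
position: [584.1, -61.2, 211.5]
tool_rot: [3.141, -0.007, 0.095]
wrist_force: [0.8, -0.1, -0.1]
gripper_width: 85.4
```

```bash
python3 - <<'E'
from h import *
s=sense();print(s["time_s"],s["position"],s["tool_rot"],s["wrist_force"],s["gripper_width"])
p,d,c=shot("wrist");np.savez("w10.npz",p=p,d=d)
t,_,_=shot("scene");cv2.imwrite("pics/w10.png",np.hstack([cv2.resize(p[0:400,80:560],(480,400)),cv2.resize(t[160:272,300:412],(320,400)[:2] and (400,400),interpolation=2)[:, 50:370]]))
E
```

```text
23.0 [584.11847173 -61.17043153 211.52798372] [ 3.14111801 -0.00675631  0.0950738 ] [ 0.76894513 -0.06601883 -0.06300491] 85.36818283096945
```

```bash
python3 - <<'E'
from h import *
w=np.load("w10.npz");p,d=w["p"],w["d"];c=cam("wrist")
yy,xx=np.mgrid[0:400,0:640];px=np.c_[xx.ravel(),yy.ravel()]
P=ondepth(px,c,d);u=np.array([np.cos(.098),np.sin(.098)]);v=np.array([-u[1],u[0]]);o=np.array([571.5,-60.1])
T=np.c_[(P[:,:2]-o)@u,(P[:,:2]-o)@v,P[:,2]]
val=d.ravel()>0
k=val&(T[:,2]>44)&(T[:,2]<55)&(T[:,0]>-30)&(T[:,0]<60)&(abs(T[:,1])<130)
M=np.zeros(400*640,np.uint8);M[k]=255;M=cv2.morphologyEx(M.reshape(400,640),cv2.MORPH_OPEN,np.ones((3,3)));k=M.ravel()>0
Q=T[k];print(len(Q),"rect tray",cv2.minAreaRect(Q[:,:2].astype(np.float32)))
print("y",Q[:,1].min(),Q[:,1].max())
b=[np.percentile(Q[abs(Q[:,1]-y)<3,0],[1,99]).round(1) for y in range(-80,90,20)];print(np.array(b).tolist())
A=np.c_[Q[:,:2],np.ones(len(Q))];print("plane",np.linalg.lstsq(A,Q[:,2],rcond=None)[0].round(4))
hsv=cv2.cvtColor(p,cv2.COLOR_BGR2HSV).reshape(-1,3)
og=(hsv[:,0]>=5)&(hsv[:,0]<=20)&(hsv[:,1]>140)&(hsv[:,2]>70)&(abs(T[:,1])<110)&(abs(T[:,0])<70)
n,l,st,ce=cv2.connectedComponentsWithStats(og.reshape(400,640).astype(np.uint8))
for i in range(1,n):
    if st[i,4]>8: q=T[(l.ravel()==i)&val];print("orange",st[i],np.median(q,0).round(1),q.min(0).round(1),q.max(0).round(1))
rd=((hsv[:,0]<5)|(hsv[:,0]>173))&(hsv[:,1]>130)&val&(abs(T[:,1])<35)&(abs(T[:,0])<120)
q=T[rd];print("red",len(q),np.percentile(q,[2,50,98],axis=0).round(1).tolist())
# cup, bottle in top view
t0=np.load("top0.npz")["p"];t1,_,_=shot("top")
for nm,(x0,x1,y0,y1) in dict(cup=(195,230,155,190),bottle=(435,460,205,230)).items():
    for t in(t0,t1):
        h=cv2.cvtColor(t[y0:y1,x0:x1],cv2.COLOR_BGR2HSV);m=cv2.inRange(h,(45,100,40),(80,255,255));print(nm,np.argwhere(m).mean(0).round(1))
E
```

```text
6668 rect tray ((4.537271499633789, 1.6628570556640625), (38.12538146972656, 183.9008026123047), 0.012772818095982075)
y -90.28374778300883 93.61048660806622
[[-14.1, 22.6], [-10.6, 23.4], [-10.1, 23.2], [-13.5, 23.0], [-14.0, 22.7], [-10.6, 23.5], [-10.2, 23.2], [-13.5, 23.0], [-13.6, 22.7]]
plane [-7.10000e-03  1.80000e-03  4.62625e+01]
orange [337  80   8  33 232] [28.2 76.6 30.6] [25.1 62.  21. ] [31.8 90.9 32.7]
orange [286 136  12   9  78] [-18.3  34.   18.4] [-27.3  29.7   0.4] [-14.1  37.8  19.8]
orange [335 228   7  24 128] [ 28.5 -72.1  30.3] [ 25.3 -87.1  28.6] [ 31.8 -59.4  32.3]
red 1551 [[38.3, -26.4, 19.0], [63.4, -2.6, 20.8], [78.7, 24.8, 277.2]]
cup [15.1 15.4]
cup [15.3 15.4]
bottle [11.5 12.8]
bottle [11.5 12.8]
```

```bash
python3 - <<'E'
from h import *
m=camera_model("wrist");f=200/np.tan(np.radians(m["vfov"]/2))
u=np.array([np.cos(.098),np.sin(.098)]);v=np.array([-u[1],u[0]]);o=np.array([571.5,-60.1])
for n,pos,rot in(("w1",[469.188,-8.072,245.135],[-3.14111,-.00016,1.66745]),("w6",[467.375,60.279,241.763],[-3.140677,.000706,1.670358])):
    T=np.eye(4);T[:3,:3]=R.from_euler("xyz",rot).as_matrix();T[:3,3]=pos;c=(m,f,T@np.array(m["hand_eye"]))
    p=cv2.imread(f"pics/{n}.png");h=cv2.cvtColor(p,cv2.COLOR_BGR2HSV);k=cv2.inRange(h,(5,150,80),(20,255,255))
    nn,l,st,ce=cv2.connectedComponentsWithStats(k)
    for i in range(1,nn):
        if st[i,4]>20:
            yx=np.argwhere(l==i)[:,::-1];q=onplane(yx,c,22)[:,:2]-o;print(n,(q@u).min().round(1),(q@u).max().round(1),(q@v).min().round(1),(q@v).max().round(1))
    r=cv2.inRange(h,(0,0,166),(180,60,255));yx=np.argwhere(r)[:,::-1];q=onplane(yx,c,24)[:,:2]-o;s=(abs(q@v)<33)&(abs(q@u-15)<25);
    if s.any():print(n,"white carton near",np.percentile(q[s]@u,1).round(1),np.percentile(q[s]@v,[1,99]).round(1))
E
```

```text
w1 -23.7 -3.3 21.9 34.7
w1 30.8 36.7 -95.8 -86.2
w1 33.9 41.3 59.2 87.6
w1 163.7 176.4 -354.9 -338.6
w6 -22.8 -2.7 22.6 36.3
w6 31.3 41.5 -98.7 -66.8
w6 30.9 41.1 56.2 85.7
w6 white carton near 0.5 [-29.7  22. ]
```

```bash
python3 -c "
from station import *
print(finish_job())"
```

```text
the job is handed in; nothing more can be done
None
```

The kitting is done and handed in at about 23 s of the 56 s; no verdict came back.

**Carton:** I squared it up on the apron, guided its nose into the channel and pushed it home with the shut fingers. The push peaked at about 11 N, then the carton jumped about 4 mm as the clip snapped. After I backed off, the clip measured sprung out as at the start (inner edge 22.6 mm against 21.9 mm when free). The carton's near end was just past the clip's face.

**Organiser:** I laid it across the wings over the carton's near end. I touched it against the stops, eased off slightly, then let go and raised the arm. My last check showed:
- It is parallel to the stops to under 1° and tilted about 0.4°.
- It is 1.7 mm off centre.
- The gap to the stops is about 1 to 2 mm, with the centre an estimated 1 to 3 mm before nominal.

The cup and bottle have not moved.

**Doubtful points:**
- The wrist camera read 2 to 3 mm low and near in the last view, so I judged the gap relative to the stops.
- The carton's sideways position read as much as 3.9 mm right of centre from oblique views. The limit is 4 mm, but the channel walls allow only about 2 mm.
- The organiser placement was checked by depth data only, because the picture limit was used up. The organiser also hides the clip, so the clip was last checked before the organiser went on.

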